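Load a plaster casting mould into its stand and clamp it

TASK

Get the rectangular plaster mould ready for pouring: take it off the sloping drying rack, lower it the right way up into the pocket of the casting stand, then let go of it and swing the stand's clamp bail (the frame with the wooden handle) over it, all the way shut, so that it presses the mould down. The plaster chips, so do not drop or ram the mould, and leave the round mould, the bowl and the vase where they are.

Things in the scene. Friction and masses are not known exactly. Their poses are not given: they have to be found in the camera images.
- mould: Rectangular white plaster mould, 100 (x) x 56 (y) x 66 mm (z), about 0.4 kg; grey seam line halfway up, two dark 22 mm pour holes (shallow marks) on top. Origin: centre of its underside; z points out of the top. It starts on one of the rack's two places, tilted 0.5 rad with it, x running up the slope. Either end may go either way in the pocket.
- round_mould: Bystander: round white plaster mould, diameter 100 mm, 50 mm high, on the other place of the rack (their centres are 130 mm apart across the slope; which is left or right varies). Origin: centre of its underside. Leave alone.
- rack: Fixed wooden drying rack, 270 mm wide (y). Its face slopes at 0.5 rad, rising towards its +x from 30 mm above the table at the low end, where a strip stands 14 mm up square to the face; the moulds rest against it. Origin: on the table, below the middle; the two places lie at y = +65 and -65 mm.
- stand: Fixed metal casting stand, base plate 200 x 120 x 8 mm. Open-topped pocket 102 (x) x 58 mm (y), walls 12 mm thick, lip 50 mm above the table. In it a sprung bed carries the mould, top 26 mm above the table; the bail presses it 8 mm further down (7 to 9 N). Origin: on the table under the pocket's centre; x along the pocket, towards the bail's hinge; z up.
- pocket (a point): Centre of the mouth of the pocket, at the level of the lip (50 mm above the table).
- bail (a joint): Angle of the clamp bail, rad: 0 = shut (level, handle on the stand's -x side), 1.57 = straight up, 1.7 to 2.0 = open, leaning back, at the start. The stiff hinge stays where it is left; the end of the swing takes 6 to 8 N at the handle. Steel ladder: side rods at y = +/-49 mm, a 12 mm cross rod 78 mm from the hinge that presses on the mould's top, a handle at the end.
- bail_hinge (a point): Middle of the bail's hinge axis (which runs along the stand's y), 78 mm from the pocket's centre towards the stand's +x, 90 mm above the table.
- bail_grip (a point): Middle of the bail's handle: a round wooden sleeve of 18 mm diameter, 80 mm long along the stand's y, 168 mm from the hinge axis. It moves with the bail; when shut it lies 90 mm in front (-x) of the pocket's centre, 90 mm above the table.
- bowl: Bystander: open earthenware bowl, rim diameter 110 mm, 60 mm high. Origin: centre of its underside.
- vase: Bystander: small earthenware vase, 80 mm across, 95 mm high. Origin: centre of its underside.

How it is judged:
On the way:
1. the mould is down in the pocket, upright, let go of, with the bail still open (horizontal distance between mould and pocket below 0.004 m and angle between the z axis of mould and the z axis of stand, either way round below 0.06 rad and angle between the x axis of mould and the x axis of stand, either way round below 0.06 rad and z of mould in the frame of pocket below -0.018 m and contact force between the fingers and mould below 0.3 N and value of joint bail above 1.2 rad), for 0.2 s.
At the end, for the whole second after the job is handed in: The mould is in the pocket, centred within 4 mm and upright and square within 0.06 rad, its underside at least 27 mm below the lip, at rest; the bail is shut (angle below 0.06 rad) and bears on the mould with more than 1 N (horizontal distance between mould and pocket below 0.004 m and angle between the z axis of mould and the z axis of stand, either way round below 0.06 rad and angle between the x axis of mould and the x axis of stand, either way round below 0.06 rad and z of mould in the frame of pocket below -0.027 m and value of joint bail below 0.06 rad and contact force between bail and mould above 1 N and linear speed of mould below 0.01 m/s); the robot touches nothing.
It fails at once if the mould is rammed or dropped: more than 60 N between it and the stand or the rack (contact force between mould and stand above 60 N or contact force between mould and rack above 60 N).
It fails at once if the round mould, the bowl or the vase is moved more than 20 mm (distance of any of round_mould, bowl, vase from where it was at the start of the episode above 0.02 m).
It also fails if it takes over 64 s, if anything falls off the work surface, if the arm or the gripper's body presses on something with over 40 N, if the wrist force passes 120 N, or if a joint passes its speed limit or range.

ROBOT

A 6-joint arm with a two-finger parallel gripper is mounted at the origin on the work surface. World frame = base frame: x ahead of the robot, y to its left, z up, the work surface at z = 0. Lengths are in m, angles in rad, forces in N, time in s.
With the tool pointing down it reaches from about 0.375 to 0.975 m from the base axis. Payload 3.8 kg.
Tool frame: the origin (TCP) lies between the finger pads; the fingertips stand 11 mm ahead of it and the grasp point (between the pads) lies 8 mm behind it (robot.tips_ahead is the distance from the TCP to the fingertips, in m); z points along the fingers, y is the line along which they close (so a half turn about z gives the same grasp; the last joint's range is limited). The gripper opens to 88 mm and grips with 3 to 60 N. Pads are 18 mm wide; open, the fingers measure 123 mm over their backs; the gripper's body (75 mm by 187 mm) begins 45 mm behind the grasp point.
Start: joints at [1.187, 0.264, 1.604, -0, 1.274, -0.037], TCP at [0.229, 0.635, 0.25] pointing down, gripper open.
Joint ranges: [-2.63, 2.63], [-0.94, 2.18], [0.31, 2.57], [-1.31, 4.45], [0, 2.66], [-2.55, 2.55]. Speed limits (rad/s): [2.57, 2.57, 3.14, 3.14, 3.14, 3.14].

INTERFACE

Orientations are given as a rotation vector (axis times angle).
In Python, from rig import robot, imaging gives the robot as it stands. The module is installed in compiled form; this text tells all that it offers.
- The arm moves only by the shell command python3 -m handwheel 'ROWS' [OPENING] [FORCE]. ROWS is JSON, a list of rows, each an object of numbers: "dx", "dy", "dz": the shift along the tool's x, y, z in m; "yaw": the turn about the tool's z in rad. A call has 1 to 10 rows; each row shifts and turns the commanded pose from where the row before left it, along the tool's axes as they then stand; what a row does not reach is not made up. A row lasts 1/8 s, in which the tool goes at most 62.5 mm and 10.7 degrees, less where a joint would pass 70% of its speed; a pose out of reach is approached as far as the arm can. A call with a gripper value outside its range is refused whole. OPENING is the opening, from 0 (shut) to 1 (fully open), set as the call begins (- or left out, the last holds). The fingers move at their own pace and stop on an object; FORCE is the grip in N (left out, the last holds). Time passes only in rows, so rows that do not move let the fingers close. It gives the time, the measured TCP pose, the force, the opening and the grip force at its end, in the units of the state.
- robot.sense(): the state, without advancing time (a new reading comes with each control period).
- imaging.camera(name): name is "side" or "top" or "wrist"; returns the picture (384x512x3 uint8, red, green, blue); there is no depth.
- imaging.get_calibration(name): a dict with "fovy" (degrees; the focal length in pixels is half the picture's height over the tangent of half this angle, whatever the lens; pixels are square), "cx", "cy" (the principal point, pixels), "T" (4x4, takes a point from camera to world coordinates). Camera axes: x right, y up, looking along -z (the intrinsics and any distortion apply to the point x, -y, -z); pixel columns grow to the right and rows downward; lengths in m; the calibration is good to about 2 mm. A picture is of the moment at which its call begins: read the wrist's pose just before it. get_calibration takes no time and is no camera call; for the wrist camera it gives the pose at the moment of the call.
- robot.sign_off(): hands the job in; it is judged then, once.
The state is a dict: "time": time; "joint_pos": joint angles; "joint_vel": joint speeds; "joint_torque": joint torques, N m; "tool_pos": TCP position; "orientation": TCP orientation; "wrist_force": force on the tool from outside, world axes, zero at the start; "moment": the same for the moment, N m; "gripper_width": finger opening in m; "gripper_force": force on a finger pad.
Only numpy, scipy, OpenCV 4.12 (cv2) and the standard library are available. Lean on these libraries where they do the work, as an engineer would, in place of code of your own. Each camera call takes 0.05 s, during which the arm holds its last target. There are 200 camera calls.

## Working session

There is one attempt and no reset: what is moved stays moved. The work goes in short steps, Python scripts to look and compute and a shell command to move; the robot and the scene stay as the last step left them, time stands still between calls to the robot, and variables do not carry over. Pictures are saved under pics/ and viewed, at most 10 in all, crops included, and the job is handed in when it is done.

```bash
mkdir -p pics; python3 - <<'E'
from rig import robot, imaging
import cv2,numpy as np
np.set_printoptions(precision=4,suppress=True)
for n in("side","top"):
    im=imaging.camera(n);cv2.imwrite(f"pics/{n}0.png",im[:,:,::-1]);c=imaging.get_calibration(n)
    print(n,{k:v for k,v in c.items() if k!='T'});print(np.array(c['T']))
print(imaging.get_calibration("wrist"))
print(robot.sense())
E
```

```text
side {'fovy': 51.6335640293898, 'cx': 246.09861687291064, 'cy': 196.5585545338357}
[[ 0.9522  0.1859 -0.2422  0.3741]
 [-0.3053  0.5978 -0.7413 -0.7247]
 [ 0.007   0.7798  0.626   0.6594]
 [ 0.      0.      0.      1.    ]]
top {'fovy': 55.67416217331367, 'cx': 258.89071519762484, 'cy': 196.49124296162802}
[[-0.0132  0.993  -0.117   0.5125]
 [-0.9995 -0.0099  0.0288 -0.0245]
 [ 0.0274  0.1173  0.9927  0.8966]
 [ 0.      0.      0.      1.    ]]
{'fovy': 64.07010470704435, 'cx': 253.82554675340924, 'cy': 195.87386333552337, 'T': array([[ 0.3387, -0.9049, -0.2577,  0.1623],
       [ 0.9409,  0.3253,  0.0945,  0.6592],
       [-0.0016, -0.2745,  0.9616,  0.3848],
       [ 0.    ,  0.    ,  0.    ,  1.    ]])}
{'time': 0.1, 'joint_pos': array([ 1.1871,  0.2647,  1.6052, -0.    ,  1.2737, -0.0369]), 'joint_vel': array([-0.0005, -0.0002, -0.0036,  0.0007, -0.0008, -0.0005]), 'joint_torque': array([ -0.0001, -50.3622, -35.8069,   0.073 ,   0.0234,  -0.0001]), 'tool_pos': array([0.2292, 0.6342, 0.2485]), 'orientation': array([-0.5419, -3.0941,  0.0032]), 'wrist_force': array([ 0.1201,  0.0004, -0.2182]), 'moment': array([-0.015 ,  0.009 ,  0.0281]), 'gripper_force': 0.0, 'gripper_width': 0.08804771782986014}
```

View pics/side0.png

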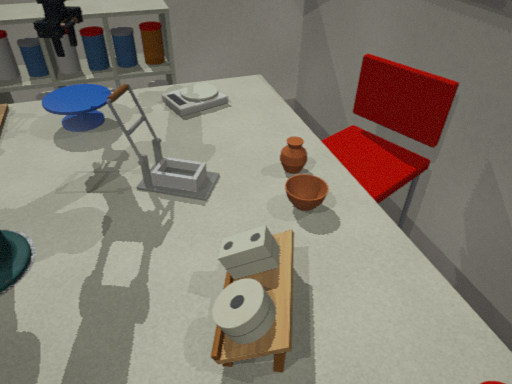

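View pics/top0.png

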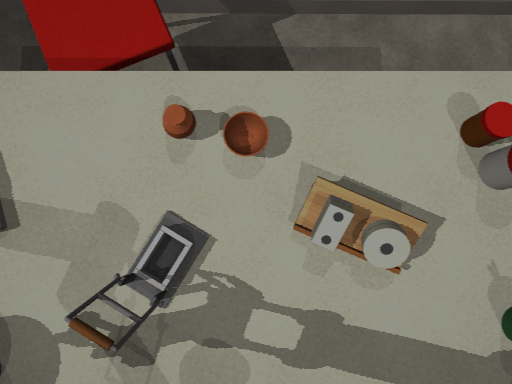

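The side view shows the mould on the rack, with holes near (226,247) and (255,238), the round mould nearer the camera, and the stand with its bail open at (165,180). In the top view the mould is near (333,224), the pocket near (165,257) and the handle near (90,333). Next I measure from both views.

```bash
cat > h.py <<'E'
import numpy as np,cv2
from scipy.spatial.transform import Rotation as R
from rig import robot,imaging
np.set_printoptions(precision=4,suppress=True)
def ray(c,p):
    f=192/np.tan(np.radians(c['fovy'])/2);T=np.array(c['T'])
    d=T[:3,:3]@np.array([(p[0]-c['cx'])/f,-(p[1]-c['cy'])/f,-1]);return T[:3,3],d/np.linalg.norm(d)
def proj(c,P):
    f=192/np.tan(np.radians(c['fovy'])/2);T=np.array(c['T']);q=T[:3,:3].T@(np.asarray(P)-T[:3,3])
    return np.array([c['cx']-f*q[0]/q[2],c['cy']+f*q[1]/q[2]])
def onplane(c,p,z):
    o,d=ray(c,p);return o+d*(z-o[2])/d[2]
def tri(obs):
    A=np.zeros((3,3));b=np.zeros(3);rs=[ray(c,p) for c,p in obs]
    for o,d in rs:
        M=np.eye(3)-np.outer(d,d);A+=M;b+=M@o
    X=np.linalg.solve(A,b)
    return X,max(np.linalg.norm((np.eye(3)-np.outer(d,d))@(X-o)) for o,d in rs)
def blobs(im,roi,lo,hi,amin=15,amax=1e5):
    x0,y0,x1,y1=roi;g=cv2.cvtColor(im[y0:y1,x0:x1],cv2.COLOR_RGB2GRAY)
    m=((g>=lo)&(g<=hi)).astype(np.uint8);n,l,s,c=cv2.connectedComponentsWithStats(m,connectivity=4)
    return [(int(s[i,4]),(c[i]+[x0,y0]).round(2)) for i in range(1,n) if amin<=s[i,4]<=amax]
E
python3 - <<'E'
from h import *
t=cv2.imread("pics/top0.png");s=cv2.imread("pics/side0.png")
print("top",blobs(t[:,:,::-1],(310,195,358,250),0,95)); print("side",blobs(s[:,:,::-1],(215,228,275,262),0,110))
a=cv2.resize(t[200:360,60:215],(400,413),interpolation=cv2.INTER_CUBIC)
a=cv2.resize(t[205:310,120:220],(400,420),interpolation=cv2.INTER_CUBIC)
b=cv2.resize(s[150:205,130:225],(400,232),interpolation=cv2.INTER_CUBIC)
o=np.zeros((420,800,3),np.uint8);o[:,:400]=a;o[:232,400:]=b
c=cv2.resize(t[175:275,290:430],(260,186));o[234:420,400:660]=c
cv2.imwrite("pics/crop1.png",o)
E
```

```text
top [(852, array([341.67, 221.64])), (76, array([337.87, 216.5 ])), (65, array([325.75, 239.37]))]
side [(246, array([268.37, 246.04])), (47, array([254.74, 236.85])), (41, array([227.66, 245.24])), (17, array([229.71, 259.24]))]
```

View pics/crop1.png

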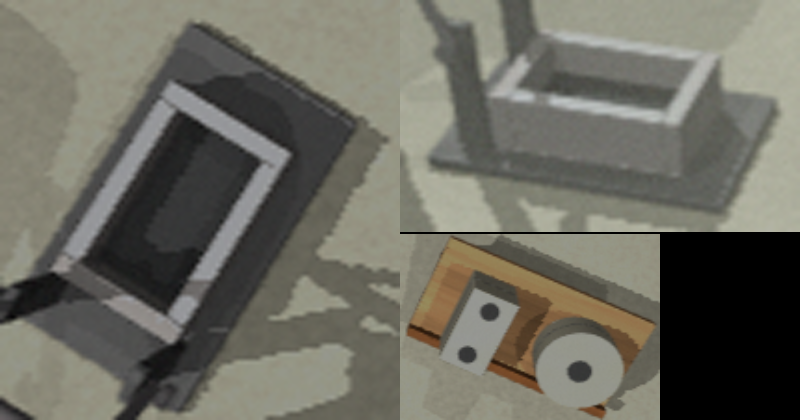

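The crop (top view left, 4×) shows the outer lip corners at about (168,80), (292,152), (180,342) and (52,265). The matching side-view corners are visible, and the hinge is at the lower left.

```bash
python3 - <<'E'
from h import *
ct,cs=[imaging.get_calibration(n) for n in("top","side")]
T=lambda p:np.array(p)/4+[120,205]-.4
S=lambda p:(np.array(p)-[400,0])/4.21+[130,150]-.4
prs=[((168,80),(718,52)),((292,152),(672,122)),((180,342),(490,95)),((52,265),(543,35))]
X=[]
for a,b in prs:
    x,e=tri([(ct,T(a)),(cs,S(b))]);X.append(x);print(x,e, onplane(ct,T(a),.05)[:2],onplane(cs,S(b),.05)[:2])
X=np.array(X);print("ctr",X.mean(0))
Y=np.array([onplane(ct,T(a),.05) for a,b in prs]);print("ctr top",Y.mean(0), "side",np.mean([onplane(cs,S(b),.05) for a,b in prs],0))
for Z in (X,Y):
    v=(Z[2]+Z[3]-Z[0]-Z[1])/2;w=(Z[0]+Z[3]-Z[1]-Z[2])/2;print("stand x",np.arctan2(v[1],v[0]),np.arctan2(w[1],w[0])+np.pi/2,np.linalg.norm(v),np.linalg.norm(w))
h1,e1=tri([(ct,(337.87,216.5)),(cs,(254.74,236.85))]);h2,e2=tri([(ct,(325.75,239.37)),(cs,(227.66,245.24))])
d=h1-h2;print("holes",h1,e1,h2,e2,"mid",(h1+h2)/2,"slope",np.arcsin(d[2]/np.linalg.norm(d)),"yaw",np.arctan2(d[1],d[0]),np.linalg.norm(d))
u=np.array([*(d[:2]/np.linalg.norm(d[:2])),0]);n=-np.sin(.5)*u+[0,0,np.cos(.5)];print("COM",(h1+h2)/2-.033*n)
s=robot.sense();print(R.from_rotvec(s['orientation']).as_matrix())
E
```

```text
[0.5491 0.1766 0.049 ] 9.339173518890372e-05 [0.5492 0.1763] [0.5488 0.1751]
[0.5053 0.1048 0.0521] 0.0017548092788240077 [0.507  0.1048] [0.504 0.108]
[0.4011 0.1665 0.0524] 0.00046891132567670053 [0.4013 0.1669] [0.4008 0.1701]
[0.4442 0.2426 0.0412] 0.0003159091363665164 [0.4452 0.2398] [0.4429 0.2289]
ctr [0.475  0.1726 0.0487]
ctr top [0.4757 0.172  0.05  ] side [0.4741 0.1705 0.05  ]
stand x 2.593269307052845 2.610289679400452 0.12255096176365578 0.08606058714985725
stand x 2.601844037856462 2.603893470220417 0.12220366721660571 0.08405272297037945
holes [ 0.5587 -0.2149  0.1262] 4.504409064658665e-05 [ 0.5105 -0.1934  0.0971] 4.2843301354937555e-05 mid [ 0.5346 -0.2041  0.1116] slope 0.50362772231712 yaw -0.4206815093549877 0.06025644948352186
COM [ 0.549  -0.2106  0.0827]
[[-0.9405  0.3399 -0.0007]
 [ 0.3399  0.9405 -0.0019]
 [ 0.     -0.002  -1.    ]]
```

```bash
python3 - <<'E'
from h import *
ct,cs=[imaging.get_calibration(n) for n in("top","side")]
P={}
for n,c in(("top",ct),("side",cs)):
    im=cv2.imread(f"pics/{n}0.png");h=cv2.cvtColor(im,cv2.COLOR_BGR2HSV)
    roi=(60,310,125,360) if n=="top" else (104,80,136,106)
    m=np.zeros(h.shape[:2],np.uint8);x0,y0,x1,y1=roi
    m[y0:y1,x0:x1]=cv2.inRange(h,(4,110,40),(20,255,255))[y0:y1,x0:x1]
    q=cv2.findNonZero(m);r=cv2.minAreaRect(q);P[n]=r[0];print(n,len(q),r)
X,e=tri([(ct,P["top"]),(cs,P["side"])]);print(X,e)
u=np.array([np.cos(2.603),np.sin(2.603)]);d=(X[:2]-[.4755,.172]);print("along",d@u,"lat",d@[-u[1],u[0]],"bail",np.arctan2(X[2]-.09,-(d@u-.078)))
E
```

```text
top 457 ((90.49459838867188, 333.126220703125), (46.54281234741211, 11.22042179107666), 32.195735931396484)
side 133 ((118.40843200683594, 91.66583251953125), (6.75453519821167, 21.74116325378418), 50.71058654785156)
[0.3588 0.2455 0.2491] 0.0006521878303692106
along 0.13783695831402332 lat -0.0032463725141399086 bail 1.930594569088745
```

```bash
python3 -m handwheel '[{"dz":-0.05},{"dz":-0.05},{"dz":-0.05},{"dx":-0.0367,"dy":-0.0429},{"dx":-0.0367,"dy":-0.0429},{"dx":-0.0367,"dy":-0.0429},{"dx":-0.0367,"dy":-0.0429},{"dx":-0.0367,"dy":-0.0429},{"dx":-0.0367,"dy":-0.0429},{"dx":-0.0367,"dy":-0.0429}]' 1 30 && python3 -m handwheel '[{"dx":-0.0367,"dy":-0.0429},{"dx":-0.0367,"dy":-0.0429},{"dx":-0.0367,"dy":-0.0429},{"dx":-0.0367,"dy":-0.0429},{"dx":-0.0367,"dy":-0.0429},{"dx":-0.0367,"dy":-0.0429},{"dx":-0.0367,"dy":-0.0429},{"yaw":0.074},{},{}]'
```

```text
invalid input
```

```bash
python3 -m handwheel '[{"dx":0,"dy":0,"dz":-0.05,"yaw":0},{"dx":0,"dy":0,"dz":-0.05,"yaw":0},{"dx":0,"dy":0,"dz":-0.05,"yaw":0}]'; python3 -m handwheel '[{"dz":-0.005}]' 1.0 30
```

```text
time: 0.48
tool_pos: [0.2293, 0.6344, 0.4003]
orientation: [-0.542, -3.094, 0.002]
wrist_force: [0.6, 1.5, 0.6]
gripper_width: 0.0882
gripper_force: 0.0invalid input
```

```bash
python3 -m handwheel '[{"dx":-0.0367,"dy":-0.0429,"dz":0,"yaw":0},{"dx":-0.0367,"dy":-0.0429,"dz":0,"yaw":0},{"dx":-0.0367,"dy":-0.0429,"dz":0,"yaw":0},{"dx":-0.0367,"dy":-0.0429,"dz":0,"yaw":0},{"dx":-0.0367,"dy":-0.0429,"dz":0,"yaw":0},{"dx":-0.0367,"dy":-0.0429,"dz":0,"yaw":0},{"dx":-0.0367,"dy":-0.0429,"dz":0,"yaw":0},{"dx":-0.0367,"dy":-0.0429,"dz":0,"yaw":0}]' 1 30; python3 -m handwheel '[{"dx":-0.0367,"dy":-0.0429,"dz":0,"yaw":0},{"dx":-0.0367,"dy":-0.0429,"dz":0,"yaw":0},{"dx":-0.0367,"dy":-0.0429,"dz":0,"yaw":0},{"dx":-0.0367,"dy":-0.0429,"dz":0,"yaw":0},{"dx":-0.0367,"dy":-0.0429,"dz":0,"yaw":0},{"dx":-0.0367,"dy":-0.0429,"dz":0,"yaw":0},{"dx":-0.0367,"dy":-0.0429,"dz":0,"yaw":0},{"dx":-0.0367,"dy":-0.0429,"dz":0,"yaw":0},{"dx":0,"dy":0,"dz":0,"yaw":0.074},{"dx":0,"dy":0,"dz":0,"yaw":0}]'
```

```text
time: 1.48
tool_pos: [0.389, 0.2104, 0.3994]
orientation: [-0.541, -3.095, 0.0]
wrist_force: [0.5, 0.9, 0.7]
gripper_width: 0.0881
gripper_force: 0.0
time: 2.72
tool_pos: [0.5482, -0.2109, 0.3986]
orientation: [-0.657, -3.07, -0.001]
wrist_force: [-0.5, 1.1, -0.5]
gripper_width: 0.0881
gripper_force: 0.0
```

```bash
python3 - <<'E'
from h import *
c=imaging.get_calibration("wrist");im=imaging.camera("wrist");cv2.imwrite("pics/w1.png",im[:,:,::-1])
import pickle;pickle.dump(c,open("w1.pkl","wb"))
print(proj(c,[.5587,-.2149,.1262]),proj(c,[.5105,-.1934,.0971]))
E
```

```text
[253.8446 172.0903] [253.815  130.8952]
```

View pics/w1.png

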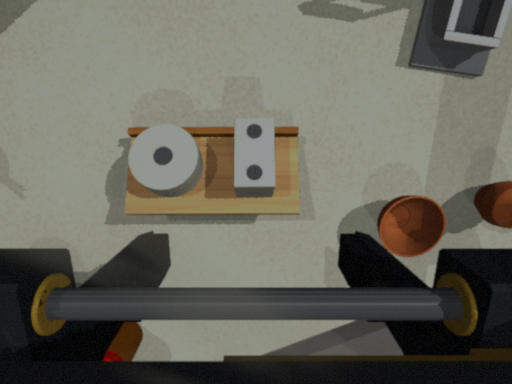

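The wrist view shows the holes at (254,131) and (254.5,172), within half a pixel of the prediction, and the rack is square to the image. I'll descend and grip.

```bash
python3 -m handwheel '[{"dx":0,"dy":0,"dz":0.05,"yaw":0},{"dx":0,"dy":0,"dz":0.06,"yaw":0},{"dx":0,"dy":0,"dz":0.06,"yaw":0},{"dx":0,"dy":0,"dz":0.05,"yaw":0},{"dx":0,"dy":0,"dz":0.035,"yaw":0},{"dx":0,"dy":0,"dz":0.025,"yaw":0},{"dx":0,"dy":0,"dz":0.015,"yaw":0},{"dx":0,"dy":0,"dz":0.008,"yaw":0},{"dx":0,"dy":0,"dz":0,"yaw":0}]' ; python3 -m handwheel '[{"dx":0,"dy":0,"dz":0,"yaw":0},{"dx":0,"dy":0,"dz":0,"yaw":0},{"dx":0,"dy":0,"dz":0,"yaw":0},{"dx":0,"dy":0,"dz":0,"yaw":0},{"dx":0,"dy":0,"dz":0,"yaw":0},{"dx":0,"dy":0,"dz":0,"yaw":0},{"dx":0,"dy":0,"dz":0,"yaw":0},{"dx":0,"dy":0,"dz":0,"yaw":0}]' 0 30
```

```text
time: 3.9
tool_pos: [0.5486, -0.2101, 0.097]
orientation: [0.655, 3.072, -0.0]
wrist_force: [-0.5, 0.7, 0.2]
gripper_width: 0.088
gripper_force: 0.0
time: 4.9
tool_pos: [0.5486, -0.2106, 0.0972]
orientation: [0.656, 3.072, -0.001]
wrist_force: [-2.6, -1.3, 4.8]
gripper_width: 0.0558
gripper_force: 30.0
```

```bash
python3 -m handwheel '[{"dx":0,"dy":0,"dz":-0.01,"yaw":0},{"dx":0,"dy":0,"dz":-0.03,"yaw":0},{"dx":0,"dy":0,"dz":-0.05,"yaw":0},{"dx":0,"dy":0,"dz":-0.03,"yaw":0},{"dx":0.0367,"dy":0.0277,"dz":0,"yaw":0},{"dx":0.0367,"dy":0.0277,"dz":0,"yaw":0},{"dx":0.0367,"dy":0.0277,"dz":0,"yaw":0},{"dx":0.0367,"dy":0.0277,"dz":0,"yaw":0},{"dx":0,"dy":0,"dz":0,"yaw":0}]'; python3 - <<'E'
from h import *
im=imaging.camera("side");cv2.imwrite("pics/s2.png",im[:,:,::-1])
E
```

```text
time: 6.02
tool_pos: [0.4568, -0.0466, 0.2152]
orientation: [-0.65, -3.07, -0.001]
wrist_force: [0.6, -0.2, -4.0]
gripper_width: 0.0557
gripper_force: 30.0
```

View pics/s2.png

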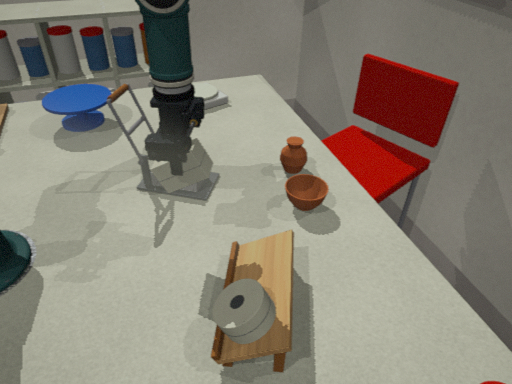

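The mould is held above the free table at about (185,175), still tilted. I'll lower its low edge to the table so that it levels in a light grip.

```bash
python3 -m handwheel '[{"dx":0,"dy":0,"dz":0.04,"yaw":0},{"dx":0,"dy":0,"dz":0.05,"yaw":0},{"dx":0,"dy":0,"dz":0.03,"yaw":0},{"dx":0,"dy":0,"dz":0.015,"yaw":0},{"dx":0,"dy":0,"dz":0,"yaw":0}]'; python3 -m handwheel '[{"dx":0,"dy":0,"dz":0.005,"yaw":0},{"dx":0,"dy":0,"dz":0.005,"yaw":0},{"dx":0,"dy":0,"dz":0.005,"yaw":0},{"dx":0,"dy":0,"dz":0,"yaw":0}]' 0 14;python3 -m handwheel '[{"dx":0,"dy":0,"dz":0.004,"yaw":0},{"dx":0,"dy":0,"dz":0.004,"yaw":0},{"dx":0,"dy":0,"dz":0.004,"yaw":0},{"dx":0,"dy":0,"dz":0,"yaw":0}]'
```

```text
time: 6.7
tool_pos: [0.4591, -0.0496, 0.0808]
orientation: [-0.657, -3.07, 0.0]
wrist_force: [0.5, -0.5, -4.4]
gripper_width: 0.056
gripper_force: 30.0
time: 7.2
tool_pos: [0.4602, -0.0493, 0.0671]
orientation: [0.656, 3.071, 0.0]
wrist_force: [0.2, 0.2, -3.6]
gripper_width: 0.0559
gripper_force: 14.0
time: 7.7
tool_pos: [0.4669, -0.0512, 0.0592]
orientation: [0.652, 3.058, -0.001]
wrist_force: [6.1, -4.2, 9.4]
gripper_width: 0.0557
gripper_force: 14.0
```

```bash
python3 -m handwheel '[{"dx":0,"dy":0,"dz":0.003,"yaw":0},{"dx":0,"dy":0,"dz":0.003,"yaw":0},{"dx":0,"dy":0,"dz":0.003,"yaw":0},{"dx":0,"dy":0,"dz":0,"yaw":0}]' 0 7;python3 -m handwheel '[{"dx":0,"dy":0,"dz":0.003,"yaw":0},{"dx":0,"dy":0,"dz":0.003,"yaw":0},{"dx":0,"dy":0,"dz":0.003,"yaw":0},{"dx":0,"dy":0,"dz":0,"yaw":0}]'; python3 - <<'E'
from h import *
im=imaging.camera("side");a=im[110:210,120:240];cv2.imwrite("pics/s3.png",cv2.resize(a[:,:,::-1],(600,500),interpolation=cv2.INTER_CUBIC))
E
```

```text
time: 8.2
tool_pos: [0.4586, -0.049, 0.0449]
orientation: [-0.656, -3.07, 0.0]
wrist_force: [0.4, -0.3, -2.6]
gripper_width: 0.0557
gripper_force: 7.0
time: 8.7
tool_pos: [0.4602, -0.0496, 0.0374]
orientation: [0.655, 3.072, -0.001]
wrist_force: [-0.5, -1.4, 6.6]
gripper_width: 0.056
gripper_force: 7.0
```

View pics/s3.png

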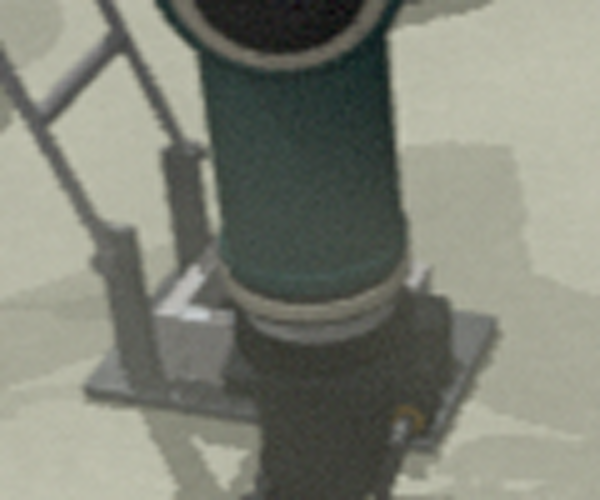

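The arm blocks this view. I'll release, rise, and look from above.

```bash
python3 -m handwheel '[{"dx":0,"dy":0,"dz":0,"yaw":0},{"dx":0,"dy":0,"dz":0,"yaw":0},{"dx":0,"dy":0,"dz":0,"yaw":0},{"dx":0,"dy":0,"dz":-0.03,"yaw":0},{"dx":0,"dy":0,"dz":-0.05,"yaw":0},{"dx":0,"dy":0,"dz":-0.05,"yaw":0},{"dx":0,"dy":0,"dz":-0.06,"yaw":0},{"dx":0,"dy":0,"dz":-0.06,"yaw":0},{"dx":0,"dy":0,"dz":-0.06,"yaw":0},{"dx":0,"dy":0,"dz":0,"yaw":0}]' 1; python3 - <<'E'
from h import *
import pickle
c=imaging.get_calibration("wrist");im=imaging.camera("wrist");cv2.imwrite("pics/w2.png",im[:,:,::-1]);pickle.dump(c,open("w2.pkl","wb"))
im=imaging.camera("side");cv2.imwrite("pics/s4.png",im[:,:,::-1])
E
```

```text
time: 10.0
tool_pos: [0.4622, -0.0496, 0.3529]
orientation: [0.654, 3.062, 0.001]
wrist_force: [-0.6, 0.7, -0.7]
gripper_width: 0.0883
gripper_force: 0.0
```

View pics/w2.png

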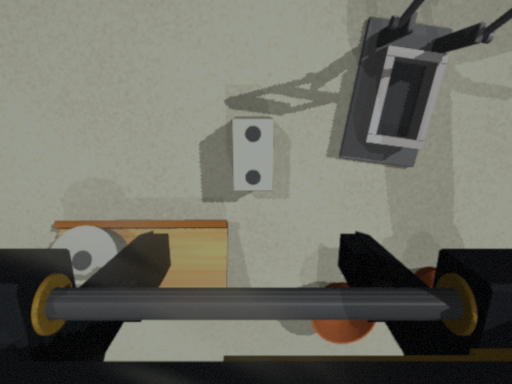

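The mould stands flat and upright. Its top spans (233,117) to (272,191), with holes at (252,133) and (253,177). The pocket lip is in the same picture near (407,97), so I can measure both from one view.

```bash
python3 - <<'E'
from h import *
import pickle
c=pickle.load(open("w2.pkl","rb"));im=cv2.imread("pics/w2.png")
ct,cs=[imaging.get_calibration(n) for n in("top","side")]
g=cv2.cvtColor(im,cv2.COLOR_BGR2GRAY);hs=cv2.cvtColor(im,cv2.COLOR_BGR2HSV)
H=sorted(blobs(im[:,:,::-1],(236,120,270,190),0,95),key=lambda b:-b[0])[:2];print(H)
for z in(.066,):
    P=[onplane(c,h[1],z) for h in H];print(P)
P=sorted(P,key=lambda p:-p[0]);d=P[0]-P[1];m=(P[0]+P[1])/2;print("mould ctr",m,"dist",np.linalg.norm(d),"yaw",np.arctan2(d[1],d[0]))
# side check of height of the hole marks
s=cv2.imread("pics/s4.png")
for p in P: print("side proj",proj(cs,p))
# lip: dark inner region
x0,y0,x1,y1=355,35,460,160
gb=cv2.GaussianBlur(g,(3,3),0)
for th in (75,85,95):
    mk=np.zeros_like(g);mk[y0:y1,x0:x1]=(gb[y0:y1,x0:x1]>th)*255
    print(th,g[100,370:445:5])
    # inner: component containing pocket centre in inverse
    inv=(255-mk);inv[:y0]=0;inv[y1:]=0;inv[:,:x0]=0;inv[:,x1:]=0
    n,l,st,ce=cv2.connectedComponentsWithStats(inv,connectivity=4);k=l[97,405];print("inner",st[k],ce[k])
    if k:
        q=cv2.findNonZero((l==k).astype(np.uint8));r=cv2.minAreaRect(q);print(r);b=cv2.boxPoints(r);W=np.array([onplane(c,p,.05)[:2] for p in b]);print(W,W.mean(0))
a=cv2.resize(im[35:165,335:465],(598,598),interpolation=cv2.INTER_CUBIC);cv2.imwrite("pics/crop2.png",a)
E
```

```text
[(183, array([252.52, 133.51])), (161, array([252.49, 176.87]))]
[array([ 0.4297, -0.0354,  0.066 ]), array([ 0.4846, -0.06  ,  0.066 ])]
mould ctr [ 0.4571 -0.0477  0.066 ] dist 0.06015461940909095 yaw -0.42136983904006314
side proj [200.7345 216.5531]
side proj [174.5017 214.4481]
75 [ 54  94 148  64  56  54  56  48  32  27  42  45 144 142 135]
inner [ 378   57   60   83 3244] [406.3958  97.0435]
((405.3868103027344, 96.89623260498047), (42.71913528442383, 84.47674560546875), 15.945395469665527)
[[0.4977 0.12  ]
 [0.4101 0.1797]
 [0.4459 0.2253]
 [0.5372 0.1683]] [0.4727 0.1733]
85 [ 54  94 148  64  56  54  56  48  32  27  42  45 144 142 135]
inner [ 377   57   62   83 3329] [406.4608  96.9474]
((406.294189453125, 96.82354736328125), (44.62655258178711, 84.40239715576172), 14.03624439239502)
[[0.4993 0.1212]
 [0.4093 0.1778]
 [0.4452 0.2263]
 [0.5389 0.1728]] [0.4732 0.1745]
95 [ 54  94 148  64  56  54  56  48  32  27  42  45 144 142 135]
inner [ 355   35  105  125 7947] [395.0729  89.8535]
((406.9999694824219, 96.99998474121094), (103.99998474121094, 123.99998474121094), 0.0)
[[0.5241 0.0841]
 [0.3707 0.1359]
 [0.4254 0.2588]
 [0.5853 0.2212]] [0.4764 0.175 ]
```

View pics/crop2.png

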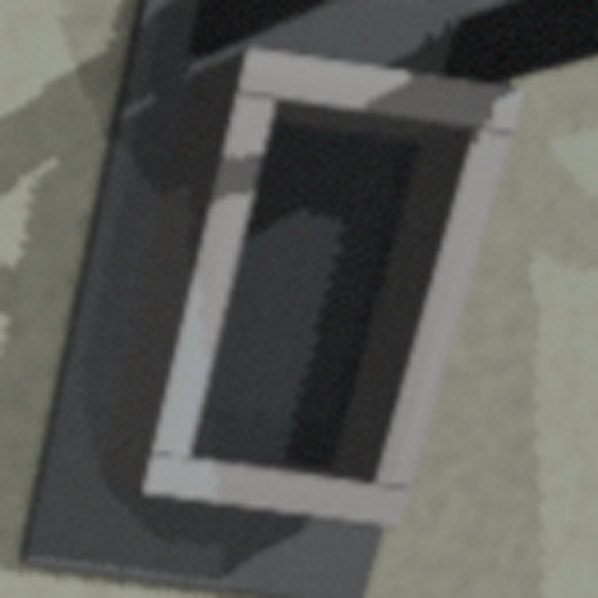

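```bash
python3 - <<'E'
from h import *
import pickle
c=pickle.load(open("w2.pkl","rb"))
for n,q in(("in",[(192,456),(378,481),(478,130),(274,97)]),("out",[(145,493),(398,524),(522,88),(248,47)])):
    W=np.array([onplane(c,np.array(p)/4.6+[335,35]-.4,.05)[:2] for p in q])
    v=(W[2]+W[3]-W[0]-W[1])/2;w=(W[0]+W[3]-W[1]-W[2])/2
    print(n,W.mean(0),np.linalg.norm(v),np.linalg.norm(w),"yaw",np.arctan2(v[1],v[0]),np.arctan2(w[1],w[0])+1.5708)
    D=(W[0]*1,W[2]);
E
```

```text
in [0.4744 0.1744] 0.10118716471494092 0.05958401612061864 yaw 2.5949978661024007 -0.5564603454463637
out [0.4741 0.1736] 0.12566059791978457 0.08025661690801833 yaw 2.5933153179549957 -0.5454563435062247
```

```bash
python3 -m handwheel '[{"dx":0.0054,"dy":0,"dz":0.05,"yaw":0},{"dx":0,"dy":0,"dz":0.06,"yaw":0},{"dx":0,"dy":0,"dz":0.06,"yaw":0},{"dx":0,"dy":0,"dz":0.05,"yaw":0},{"dx":0,"dy":0,"dz":0.04,"yaw":0},{"dx":0,"dy":0,"dz":0.03,"yaw":0},{"dx":0,"dy":0,"dz":0.015,"yaw":0},{"dx":0,"dy":0,"dz":0.005,"yaw":0},{"dx":0,"dy":0,"dz":0,"yaw":0}]' 1; python3 -m handwheel '[{"dx":0,"dy":0,"dz":0,"yaw":0},{"dx":0,"dy":0,"dz":0,"yaw":0},{"dx":0,"dy":0,"dz":0,"yaw":0},{"dx":0,"dy":0,"dz":0,"yaw":0},{"dx":0,"dy":0,"dz":0,"yaw":0},{"dx":0,"dy":0,"dz":0,"yaw":0},{"dx":0,"dy":0,"dz":0,"yaw":0}]' 0 30
```

```text
time: 11.22
tool_pos: [0.4549, -0.047, 0.0369]
orientation: [0.656, 3.072, 0.0]
wrist_force: [0.1, 0.7, 0.0]
gripper_width: 0.088
gripper_force: 0.0
time: 12.1
tool_pos: [0.455, -0.0471, 0.0372]
orientation: [0.656, 3.072, -0.0]
wrist_force: [-1.8, 0.5, 6.1]
gripper_width: 0.0554
gripper_force: 30.0
```

```bash
python3 -m handwheel '[{"dx":0,"dy":0,"dz":0,"yaw":0},{"dx":0,"dy":0,"dz":0,"yaw":0},{"dx":-0.002,"dy":0,"dz":-0.006,"yaw":0},{"dx":0,"dy":0,"dz":0,"yaw":0},{"dx":0,"dy":0,"dz":0,"yaw":0}]' 0.8; python3 -m handwheel '[{"dx":0,"dy":0,"dz":0,"yaw":0},{"dx":0,"dy":0,"dz":0,"yaw":0},{"dx":0,"dy":0,"dz":0,"yaw":0},{"dx":0,"dy":0,"dz":0,"yaw":0},{"dx":0,"dy":0,"dz":0,"yaw":0},{"dx":0,"dy":0,"dz":0,"yaw":0}]' 0 30; python3 -c "
from h import *
print(robot.sense())"
```

```text
time: 12.72
tool_pos: [0.4567, -0.0478, 0.0428]
orientation: [0.656, 3.072, 0.0]
wrist_force: [0.0, -0.2, 0.2]
gripper_width: 0.0702
gripper_force: 0.0
time: 13.48
tool_pos: [0.4564, -0.0478, 0.0426]
orientation: [-0.656, -3.072, -0.0]
wrist_force: [1.0, 0.6, -0.1]
gripper_width: 0.0554
gripper_force: 30.0
{'time': 13.475, 'joint_pos': array([-0.1586,  0.093 ,  2.2344,  0.    ,  0.8144, -1.3086]), 'joint_vel': array([0.0003, 0.0007, 0.0001, 0.0015, 0.0007, 0.0003]), 'joint_torque': array([ -0.2131, -32.5847, -27.4312,  -0.0964,   0.0507,  -0.0043]), 'tool_pos': array([ 0.4564, -0.0478,  0.0426]), 'orientation': array([-0.656 , -3.0721, -0.    ]), 'wrist_force': array([ 1.0042,  0.644 , -0.119 ]), 'moment': array([ 0.0088,  0.0015, -0.0548]), 'gripper_force': 29.99990874901414, 'gripper_width': 0.05539130858583483}
```

```bash
python3 -m handwheel '[{"dx":0,"dy":0,"dz":-0.02,"yaw":0},{"dx":0,"dy":0,"dz":-0.05,"yaw":0},{"dx":0,"dy":0,"dz":-0.05,"yaw":0},{"dx":0.0184,"dy":0.0522,"dz":0,"yaw":0},{"dx":0.0184,"dy":0.0522,"dz":0,"yaw":0},{"dx":0.0184,"dy":0.0522,"dz":0,"yaw":0},{"dx":0.0184,"dy":0.0522,"dz":0,"yaw":0},{"dx":0,"dy":0,"dz":0,"yaw":0.124},{"dx":0,"dy":0,"dz":0,"yaw":0},{"dx":0,"dy":0,"dz":0,"yaw":0}]'; python3 - <<'E'
from h import *
import pickle
s=robot.sense();print(s['tool_pos'],s['orientation'],s['wrist_force'])
o=np.zeros((384,512*3,3),np.uint8);C={}
for i,n in enumerate(("wrist","top","side")):
    C[n]=imaging.get_calibration(n);im=imaging.camera(n)[:,:,::-1];cv2.imwrite(f"pics/{n}5.png",im)
    if n=="top":a=cv2.resize(im[200:310,100:230],(400,338),interpolation=cv2.INTER_CUBIC)
    if n=="side":b=cv2.resize(im[110:210,120:240],(400,333),interpolation=cv2.INTER_CUBIC)
    if n=="wrist":w=cv2.resize(im,(340,255))
pickle.dump(C,open("c5.pkl","wb"))
o=np.zeros((600,800,3),np.uint8);o[:338,:400]=a;o[:333,400:]=b;o[340:595,:340]=w;cv2.imwrite("pics/m5.png",o)
E
```

```text
time: 14.72
tool_pos: [0.474, 0.1722, 0.162]
orientation: [-0.843, -3.025, 0.002]
wrist_force: [0.3, 0.4, -3.1]
gripper_width: 0.0559
gripper_force: 30.0
[0.474  0.1722 0.162 ] [-0.8429 -3.0252  0.0016] [ 0.3187  0.4458 -3.1387]
```

View pics/m5.png

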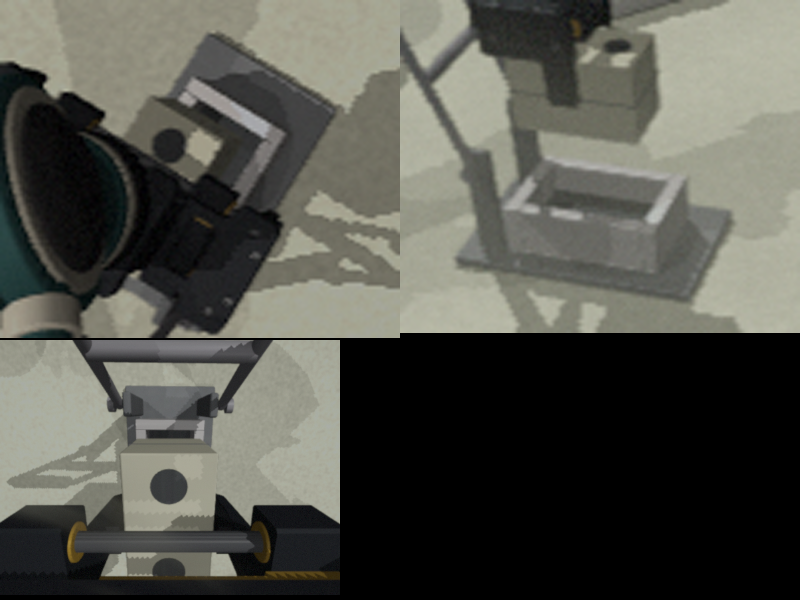

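The wrist view (lower left) shows the mould centred between the hinge posts and the lip, laterally and in yaw. In the side view it hangs level over the pocket. I'll get sub-pixel edges from the wrist image numerically.

```bash
python3 - <<'E'
from h import *
import pickle
C=pickle.load(open("c5.pkl","rb"));c=C["wrist"];g=cv2.cvtColor(cv2.imread("pics/wrist5.png"),cv2.COLOR_BGR2GRAY).astype(int)
for r in (122,126,130,134,138,142,146,150): print(r,g[r,184:332:2].tolist())
print("col",g[60:175,254].tolist())
u=np.array([np.cos(2.597),np.sin(2.597)]);v=np.array([-u[1],u[0]]);p=np.array([.475,.173])
for a,b in((63,41),(63,-41),(51,29),(51,-29)):print(a,b,proj(c,[*(p+a/1e3*u+b/1e3*v),.05]))
E
```

```text
122 [115, 111, 109, 93, 68, 69, 69, 69, 69, 70, 122, 148, 147, 148, 148, 149, 149, 149, 149, 149, 148, 149, 150, 149, 148, 149, 150, 149, 149, 151, 148, 150, 150, 150, 151, 150, 151, 150, 150, 153, 129, 110, 108, 109, 108, 110, 108, 107, 108, 107, 105, 106, 107, 106, 107, 107, 107, 106, 108, 114, 153, 159, 124, 99, 97, 97, 100, 97, 119, 159, 159, 155, 157, 155]
126 [116, 114, 115, 102, 69, 69, 68, 72, 72, 68, 136, 150, 150, 151, 150, 151, 151, 150, 150, 151, 150, 150, 151, 151, 151, 151, 151, 150, 149, 151, 151, 152, 150, 150, 151, 151, 149, 147, 109, 105, 112, 112, 110, 111, 109, 109, 110, 110, 112, 109, 109, 109, 110, 110, 110, 110, 115, 146, 161, 161, 162, 163, 116, 98, 97, 97, 101, 99, 125, 154, 156, 158, 158, 158]
130 [114, 113, 119, 107, 70, 73, 100, 92, 78, 69, 106, 146, 145, 146, 146, 146, 145, 146, 146, 148, 146, 147, 147, 147, 146, 148, 147, 147, 147, 146, 147, 147, 146, 146, 145, 130, 97, 94, 94, 106, 110, 111, 109, 109, 109, 109, 112, 109, 110, 110, 108, 109, 109, 109, 109, 109, 109, 145, 160, 161, 162, 159, 106, 100, 98, 99, 99, 101, 141, 159, 161, 162, 159, 154]
134 [11
[... 1674 characters left out ...]
1, 155, 159, 160, 159, 160, 162]
col [168, 168, 171, 171, 172, 169, 165, 165, 163, 138, 114, 110, 112, 111, 112, 112, 111, 113, 114, 114, 115, 113, 113, 114, 111, 109, 107, 105, 105, 106, 106, 104, 105, 104, 104, 106, 104, 105, 107, 107, 105, 105, 106, 105, 104, 105, 104, 103, 104, 102, 103, 103, 104, 104, 104, 104, 107, 104, 104, 105, 140, 151, 150, 149, 149, 151, 151, 149, 148, 144, 130, 106, 95, 96, 87, 63, 42, 39, 39, 42, 41, 42, 42, 42, 39, 42, 42, 49, 77, 103, 110, 109, 110, 110, 110, 103, 94, 103, 111, 110, 112, 113, 111, 111, 112, 111, 113, 113, 112, 116, 135, 155, 160, 159, 158]
63 41 [203.0136 120.0047]
63 -41 [307.3108 120.2641]
51 29 [218.7169 135.5437]
51 -29 [291.4974 135.7258]
```

```bash
python3 - <<'E'
from h import *
import pickle
C=pickle.load(open("c5.pkl","rb"));c=C["wrist"];im=cv2.imread("pics/wrist5.png");g=cv2.cvtColor(im,cv2.COLOR_BGR2GRAY).astype(float)
for n,rows,cols in(("inner far edge",(131,141),(226,286)),("mould far bottom edge",(143,152),(226,286))):
    xs=np.arange(*cols,2);ys=[]
    for x in xs:
        d=np.abs(np.diff(cv2.GaussianBlur(g,(3,3),0)[rows[0]:rows[1],x]));ys.append(rows[0]+.5+(d*d*np.arange(len(d))).sum()/(d*d).sum())
    k=np.polyfit(xs-254,ys,1);print(n,k)
print(sorted(blobs(im[:,:,::-1],(190,170,320,260),0,85),key=lambda b:-b[0])[:3])
s=[.474,.1722,.162];zb=.162-.0426
u=np.array([np.cos(2.597),np.sin(2.597)])
p=np.array(s[:2])
print("pred hole if mould centred on TCP",proj(c,[*(p+.03*u),zb+.066]), "per mm",proj(c,[*(p+.031*u),zb+.066]))
print("far bottom edge",proj(c,[*(p+.05*u),zb]),"per mm",proj(c,[*(p+.051*u),zb]))
E
```

```text
inner far edge [  0.0109 134.9045]
mould far bottom edge [  0.0003 147.9015]
[(2271, array([253.81, 220.49]))]
pred hole if mould centred on TCP [252.8989 218.4324] per mm [252.9029 216.0173]
far bottom edge [253.3935 146.7595] per mm [253.3969 145.0226]
```

```bash
python3 -m handwheel '[{"dx":0.0005,"dy":0.0012,"dz":0.02,"yaw":0.004},{"dx":0,"dy":0,"dz":0.025,"yaw":0},{"dx":0,"dy":0,"dz":0.015,"yaw":0},{"dx":0,"dy":0,"dz":0.003,"yaw":0},{"dx":0,"dy":0,"dz":0,"yaw":0},{"dx":0,"dy":0,"dz":0,"yaw":0}]'; python3 -m handwheel '[{"dx":0,"dy":0,"dz":0.002,"yaw":0},{"dx":0,"dy":0,"dz":0.002,"yaw":0},{"dx":0,"dy":0,"dz":0.002,"yaw":0},{"dx":0,"dy":0,"dz":0.002,"yaw":0},{"dx":0,"dy":0,"dz":0,"yaw":0}]'
```

```text
time: 15.62
tool_pos: [0.4757, 0.1744, 0.1007]
orientation: [0.851, 3.022, 0.002]
wrist_force: [0.7, 1.0, -3.6]
gripper_width: 0.0554
gripper_force: 30.0
time: 16.25
tool_pos: [0.4749, 0.1741, 0.0925]
orientation: [-0.851, -3.024, 0.0]
wrist_force: [-3.9, -1.6, 4.8]
gripper_width: 0.0559
gripper_force: 30.0
```

```bash
cat > st.py <<'E'
from h import *
s=robot.sense();M=R.from_rotvec(s['orientation']).as_matrix()
print(s['time'],"pos",s['tool_pos'],"A",np.arctan2(M[1,0],M[0,0]),"F tool",M.T@s['wrist_force'],"M tool",M.T@s['moment'],s['gripper_width'],s['gripper_force'])
E
python3 st.py
```

```text
16.25 pos [0.4749 0.1741 0.0925] A 2.5928812413767672 F tool [ 2.4912 -3.4205 -4.8225] M tool [ 0.3871  0.4133 -0.0308] 0.05594353547138197 30.00044305343181
```

```bash
python3 -m handwheel '[{"dx":0,"dy":0,"dz":-0.003,"yaw":0},{"dx":0,"dy":0.001,"dz":0,"yaw":0},{"dx":0,"dy":0,"dz":0,"yaw":0},{"dx":0,"dy":0,"dz":0,"yaw":0}]'; python3 st.py;  python3 -m handwheel '[{"dx":0,"dy":0,"dz":0.002,"yaw":0},{"dx":0,"dy":0,"dz":0.002,"yaw":0},{"dx":0,"dy":0,"dz":0,"yaw":0},{"dx":0,"dy":0,"dz":0,"yaw":0}]'; python3 st.py
```

```text
time: 16.75
tool_pos: [0.4752, 0.1749, 0.0944]
orientation: [-0.851, -3.024, 0.0]
wrist_force: [-0.3, -0.8, -4.3]
gripper_width: 0.0559
gripper_force: 30.0
16.75 pos [0.4752 0.1749 0.0944] A 2.5928560338613034 F tool [-0.1219 -0.8298  4.2531] M tool [ 0.0043 -0.0055 -0.0118] 0.05591058779279696 29.99993179924786
time: 17.25
tool_pos: [0.4755, 0.175, 0.0925]
orientation: [-0.851, -3.024, 0.0]
wrist_force: [-5.9, -1.5, 9.4]
gripper_width: 0.0559
gripper_force: 30.0
17.25 pos [0.4755 0.175  0.0925] A 2.592889746549241 F tool [ 4.278  -4.3559 -9.3891] M tool [ 0.6328  0.6082 -0.0297] 0.05588752461953798 30.00150962267071
```

```bash
python3 -m handwheel '[{"dx":0,"dy":0,"dz":-0.004,"yaw":0},{"dx":0.0005,"dy":-0.002,"dz":0,"yaw":0},{"dx":0,"dy":0,"dz":0,"yaw":0},{"dx":0,"dy":0,"dz":0,"yaw":0}]'; python3 st.py;  python3 -m handwheel '[{"dx":0,"dy":0,"dz":0.002,"yaw":0},{"dx":0,"dy":0,"dz":0.002,"yaw":0},{"dx":0,"dy":0,"dz":0.001,"yaw":0},{"dx":0,"dy":0,"dz":0,"yaw":0},{"dx":0,"dy":0,"dz":0,"yaw":0}]'; python3 st.py
```

```text
time: 17.75
tool_pos: [0.4736, 0.1734, 0.0943]
orientation: [-0.851, -3.023, 0.001]
wrist_force: [-1.4, 0.8, -3.7]
gripper_width: 0.0559
gripper_force: 30.0
17.75 pos [0.4736 0.1734 0.0943] A 2.5926705714423557 F tool [ 1.5839 -0.0164  3.7041] M tool [ 0.0234  0.0104 -0.0002] 0.0558563235068019 29.99973594211042
time: 18.38
tool_pos: [0.474, 0.1735, 0.0898]
orientation: [0.851, 3.024, 0.0]
wrist_force: [-0.7, -0.3, -4.1]
gripper_width: 0.0557
gripper_force: 30.0
18.375 pos [0.474  0.1735 0.0898] A 2.5927539476019494 F tool [ 0.4453 -0.5729  4.124 ] M tool [-0.0112  0.0273 -0.0337] 0.055730835813983165 29.99996406957507
```

```bash
python3 -m handwheel '[{"dx":0,"dy":0,"dz":0.003,"yaw":0},{"dx":0,"dy":0,"dz":0.003,"yaw":0},{"dx":0,"dy":0,"dz":0.003,"yaw":0},{"dx":0,"dy":0,"dz":0,"yaw":0}]'; python3 st.py;  python3 -m handwheel '[{"dx":0,"dy":0,"dz":0.003,"yaw":0},{"dx":0,"dy":0,"dz":0.003,"yaw":0},{"dx":0,"dy":0,"dz":0.003,"yaw":0},{"dx":0,"dy":0,"dz":0.002,"yaw":0},{"dx":0,"dy":0,"dz":0,"yaw":0},{"dx":0,"dy":0,"dz":0,"yaw":0}]'; python3 st.py
```

```text
time: 18.88
tool_pos: [0.4735, 0.1734, 0.0802]
orientation: [-0.851, -3.023, 0.001]
wrist_force: [-0.2, -0.4, -4.4]
gripper_width: 0.0559
gripper_force: 30.0
18.875 pos [0.4735 0.1734 0.0802] A 2.5927897492048024 F tool [-0.0663 -0.44    4.427 ] M tool [-0.0046  0.0004  0.008 ] 0.05594219149560092 29.999900786206126
time: 19.62
tool_pos: [0.474, 0.1735, 0.0698]
orientation: [0.851, 3.024, 0.0]
wrist_force: [-0.7, 0.7, -3.9]
gripper_width: 0.0557
gripper_force: 30.0
19.625 pos [0.474  0.1735 0.0698] A 2.592788149739748 F tool [0.9127 0.2422 3.8763] M tool [ 0.0079 -0.0122  0.025 ] 0.05566286930139175 29.9998779874295
```

```bash
python3 -m handwheel '[{"dx":0,"dy":0,"dz":0.001,"yaw":0},{"dx":0,"dy":0,"dz":0.0005,"yaw":0},{"dx":0,"dy":0,"dz":0,"yaw":0},{"dx":0,"dy":0,"dz":0,"yaw":0}]'; python3 st.py;  python3 -m handwheel '[{"dx":0,"dy":0,"dz":0,"yaw":0},{"dx":0,"dy":0,"dz":0,"yaw":0},{"dx":0,"dy":0,"dz":0,"yaw":0},{"dx":0,"dy":0,"dz":0,"yaw":0},{"dx":0,"dy":0,"dz":0,"yaw":0},{"dx":0,"dy":0,"dz":0,"yaw":0}]' 0.9; python3 st.py
```

```text
time: 20.12
tool_pos: [0.4741, 0.1736, 0.0686]
orientation: [0.851, 3.024, 0.0]
wrist_force: [-1.8, -0.5, 1.7]
gripper_width: 0.0557
gripper_force: 30.0
20.125 pos [0.4741 0.1736 0.0686] A 2.5928780998761995 F tool [ 1.3037 -1.3587 -1.651 ] M tool [ 0.3259  0.1546 -0.0404] 0.055749392791458866 29.999987231567502
time: 20.88
tool_pos: [0.4739, 0.1735, 0.0682]
orientation: [-0.851, -3.024, 0.0]
wrist_force: [-0.1, 0.5, -0.2]
gripper_width: 0.0795
gripper_force: 0.0
20.875 pos [0.4739 0.1735 0.0682] A 2.592785372605666 F tool [0.2934 0.3704 0.2204] M tool [ 0.0484  0.0771 -0.013 ] 0.07954621040616863 0.0
```

```bash
python3 -m handwheel '[{"dx":0,"dy":0,"dz":-0.02,"yaw":0},{"dx":0,"dy":0,"dz":-0.06,"yaw":0},{"dx":0,"dy":0,"dz":-0.06,"yaw":0},{"dx":0,"dy":0,"dz":-0.06,"yaw":0},{"dx":0,"dy":0,"dz":-0.06,"yaw":0},{"dx":0,"dy":0,"dz":0,"yaw":0.175},{"dx":0,"dy":0,"dz":0,"yaw":0.175},{"dx":0,"dy":0,"dz":0,"yaw":0.175},{"dx":0,"dy":0,"dz":0,"yaw":0.175},{"dx":0,"dy":0,"dz":0,"yaw":0.175}]' 1;  python3 -m handwheel '[{"dx":0,"dy":0,"dz":0,"yaw":0.175},{"dx":0,"dy":0,"dz":0,"yaw":0.175},{"dx":0,"dy":0,"dz":0,"yaw":0.175},{"dx":0,"dy":0,"dz":0,"yaw":0.171},{"dx":0,"dy":-0.045,"dz":0,"yaw":0},{"dx":0,"dy":-0.045,"dz":0,"yaw":0},{"dx":0,"dy":-0.0467,"dz":0,"yaw":0},{"dx":0,"dy":0,"dz":0,"yaw":0},{"dx":0,"dy":0,"dz":0,"yaw":0}]'; python3 st.py
python3 - <<'E'
from h import *
c=imaging.get_calibration("wrist");w=imaging.camera("wrist")[:,:,::-1];t=imaging.camera("top")[:,:,::-1];cv2.imwrite("pics/w6.png",w);cv2.imwrite("pics/t6.png",t)
s=imaging.camera("side")[:,:,::-1];cv2.imwrite("pics/s6.png",s)
print("handle pred",proj(c,[.3575,.245,.248]),"mould top",proj(c,[.4747,.1731,.092]))
o=np.zeros((600,800,3),np.uint8);o[:300,:400]=cv2.resize(w,(400,300));o[:333,400:]=cv2.resize(s[60:210,80:260],(400,333));o[300:600,:400]=cv2.resize(t[200:350,60:260],(400,300));cv2.imwrite("pics/m6.png",o)
E
```

```text
time: 22.12
tool_pos: [0.4738, 0.1735, 0.3281]
orientation: [-2.059, -2.373, 0.0]
wrist_force: [0.3, 0.1, 0.1]
gripper_width: 0.088
gripper_force: 0.0
time: 23.25
tool_pos: [0.3576, 0.2447, 0.3283]
orientation: [2.739, 1.537, 0.001]
wrist_force: [-0.2, -0.1, -0.3]
gripper_width: 0.0881
gripper_force: 0.0
23.25 pos [0.3576 0.2447 0.3283] A 1.0225221822914654 F tool [-0.1695 -0.0903  0.2697] M tool [ 0.1085 -0.0924  0.0101] 0.08808643442067786 0.0
handle pred [254.4969 207.5192] mould top [365.7816 168.4977]
```

View pics/m6.png

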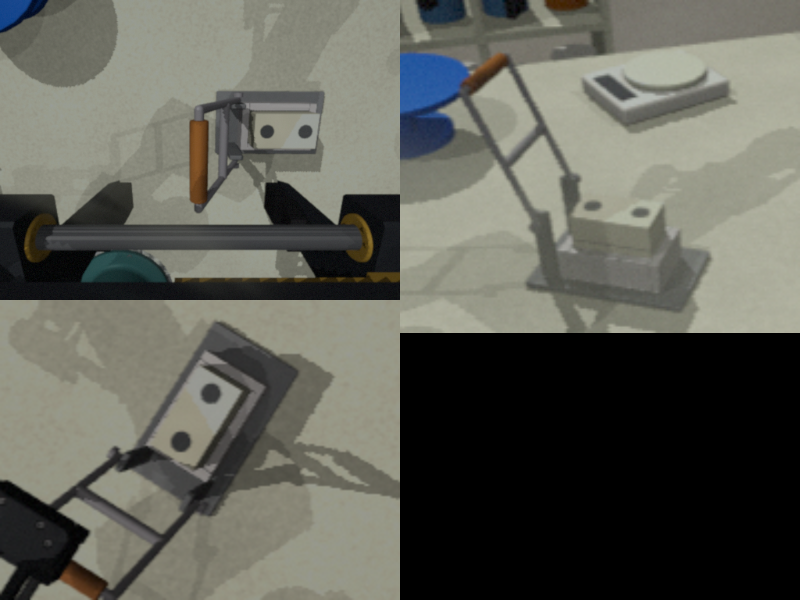

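The mould sits level in the pocket (top view, mould centre near (205,415) in the composite). The handle in the wrist picture is where I predicted it, at about (254.5,207.5) in full-size pixels. Next I work out the arc and grip the handle.

```bash
python3 -m handwheel '[{"dx":0,"dy":0,"dz":0.03,"yaw":0},{"dx":0,"dy":0,"dz":0.03,"yaw":0},{"dx":0,"dy":0,"dz":0.02,"yaw":0},{"dx":0,"dy":0,"dz":0.008,"yaw":0},{"dx":0,"dy":0,"dz":0,"yaw":0}]' 1;  python3 -m handwheel '[{"dx":0,"dy":0,"dz":0,"yaw":0},{"dx":0,"dy":0,"dz":0,"yaw":0},{"dx":0,"dy":0,"dz":0,"yaw":0},{"dx":0,"dy":0,"dz":0,"yaw":0},{"dx":0,"dy":0,"dz":0,"yaw":0},{"dx":0,"dy":0,"dz":0,"yaw":0},{"dx":0,"dy":0,"dz":0,"yaw":0},{"dx":0,"dy":0,"dz":0,"yaw":0},{"dx":0,"dy":0,"dz":0,"yaw":0},{"dx":0,"dy":0,"dz":0,"yaw":0}]' 0 15; python3 st.py
python3 - <<'E'
import numpy as np
t=np.linspace(1.93,0,21);y=168*np.cos(t);z=-168*np.sin(t)
for a,b,c in zip(t[1:],np.diff(y),np.diff(z)):print(round(a,2),round(b,1),round(c,1))
E
```

```text
time: 24.02
tool_pos: [0.3576, 0.2445, 0.2399]
orientation: [2.741, 1.535, -0.002]
wrist_force: [0.2, 0.3, -0.5]
gripper_width: 0.0879
gripper_force: 0.0
time: 25.28
tool_pos: [0.3574, 0.2448, 0.2401]
orientation: [2.74, 1.536, 0.0]
wrist_force: [1.4, -0.5, -1.9]
gripper_width: 0.0173
gripper_force: 15.0
25.275 pos [0.3574 0.2448 0.2401] A 1.0217521926467745 F tool [0.2571 1.471  1.9476] M tool [-0.1834 -0.1025  0.0265] 0.017275698681373977 15.007371380925179
1.83 15.4 -5.0
1.74 15.8 -3.4
1.64 16.1 -1.9
1.54 16.2 -0.3
1.45 16.2 1.2
1.35 16.0 2.8
1.25 15.6 4.3
1.16 15.1 5.8
1.06 14.5 7.2
0.96 13.8 8.6
0.87 12.9 9.9
0.77 11.9 11.1
0.68 10.7 12.1
0.58 9.5 13.1
0.48 8.2 14.0
0.39 6.8 14.7
0.29 5.4 15.3
0.19 3.9 15.7
0.1 2.3 16.0
0.0 0.8 16.2
```

```bash
python3 -m handwheel '[{"dx":0,"dy":0.0154,"dz":-0.005,"yaw":0},{"dx":0,"dy":0.0158,"dz":-0.0034,"yaw":0},{"dx":0,"dy":0.0161,"dz":-0.0019,"yaw":0},{"dx":0,"dy":0.0162,"dz":-0.0003,"yaw":0},{"dx":0,"dy":0.0162,"dz":0.0012,"yaw":0},{"dx":0,"dy":0,"dz":0,"yaw":0}]';python3 st.py
```

```text
time: 26.02
tool_pos: [0.426, 0.2022, 0.2488]
orientation: [2.74, 1.534, -0.002]
wrist_force: [1.2, -1.6, -4.7]
gripper_width: 0.0167
gripper_force: 15.2
26.025 pos [0.426  0.2022 0.2488] A 1.0206135910490077 F tool [-0.7341  1.8405  4.6569] M tool [-0.1311 -0.1615 -0.0134] 0.016727295849423455 15.244942680001259
```

```bash
python3 -m handwheel '[{"dx":0,"dy":0.016,"dz":0.0028,"yaw":0},{"dx":0,"dy":0.0156,"dz":0.0043,"yaw":0},{"dx":0,"dy":0.0151,"dz":0.0058,"yaw":0},{"dx":0,"dy":0.0145,"dz":0.0072,"yaw":0},{"dx":0,"dy":0.0138,"dz":0.0086,"yaw":0},{"dx":0,"dy":0,"dz":0,"yaw":0}]';python3 st.py
```

```text
time: 26.78
tool_pos: [0.4883, 0.1636, 0.2188]
orientation: [-2.74, -1.535, 0.006]
wrist_force: [-2.1, 1.2, -9.5]
gripper_width: 0.0164
gripper_force: 15.6
26.775 pos [0.4883 0.1636 0.2188] A 1.0213309417737177 F tool [-0.0501 -2.3659  9.4653] M tool [ 0.3507 -0.0151  0.0328] 0.016425391074270407 15.550816655158997
```

```bash
python3 -m handwheel '[{"dx":0,"dy":0.0129,"dz":0.0119,"yaw":0},{"dx":0,"dy":0.0119,"dz":0.0121,"yaw":0},{"dx":0,"dy":0.0107,"dz":0.0121,"yaw":0},{"dx":0,"dy":0.0095,"dz":0.0131,"yaw":0},{"dx":0,"dy":0.0082,"dz":0.014,"yaw":0},{"dx":0,"dy":0,"dz":0,"yaw":0}]' - 20;python3 st.py
```

```text
time: 27.52
tool_pos: [0.5336, 0.1357, 0.1566]
orientation: [2.74, 1.536, -0.005]
wrist_force: [-3.0, -1.8, -6.3]
gripper_width: 0.0147
gripper_force: 20.2
27.525 pos [0.5336 0.1357 0.1566] A 1.021956516185339 F tool [-3.0216 -1.5976  6.2636] M tool [ 0.386  -0.5435  0.0517] 0.014718049570283989 20.227817706763744
```

```bash
cat > hd.py <<'E'
from h import *
P={}
for n,roi in(("top",(60,170,260,370)),("side",(90,60,260,220))):
    im=imaging.camera(n)[:,:,::-1];h=cv2.cvtColor(im,cv2.COLOR_BGR2HSV);x0,y0,x1,y1=roi
    m=np.zeros(h.shape[:2],np.uint8);m[y0:y1,x0:x1]=cv2.inRange(h,(4,110,40),(20,255,255))[y0:y1,x0:x1]
    k,l,s,ce=cv2.connectedComponentsWithStats(m)
    for i in range(1,k):
        if s[i,4]>12:print(n,s[i],ce[i])
p=robot.sense()['tool_pos'];cs=imaging.get_calibration("side");ct=imaging.get_calibration("top")
u=np.array([-.8535,.5211]);v=np.array([-.5211,-.8535]);pk=np.array([.4747,.1731])
for th in np.arange(0,1.01,.1):
    for b in(-.03,.03):
        X=[*(pk+u*(.078-.168*np.cos(th))+v*b),.09+.168*np.sin(th)];print(round(th,1),b,proj(cs,X),proj(ct,X))
E
python3 hd.py
```

```text
top [172 214   6   7  15] [174.2    216.6667]
top [173 232  13  12  97] [179.0309 237.5052]
side [145  60  19   5  76] [154.0263  61.6447]
side [192 123  12  17  85] [197.9176 131.5529]
0.0 -0.03 [213.0492 152.9167] [168.6256 215.5708]
0.0 0.03 [205.9845 165.2933] [191.8333 229.5049]
0.1 -0.03 [212.4553 147.4559] [166.7159 215.3979]
0.1 0.03 [205.2902 159.7115] [190.4145 229.6295]
0.2 -0.03 [211.2387 141.8591] [164.3151 215.9012]
0.2 0.03 [203.9453 153.9801] [188.5255 230.4457]
0.3 -0.03 [209.3952 136.1867] [161.4157 217.1204]
0.3 0.03 [201.9455 148.1604] [186.1547 231.9911]
0.4 -0.03 [206.929  130.5031] [158.0167 219.0903]
0.4 0.03 [199.2954 142.319 ] [183.296  234.2977]
0.5 -0.03 [203.8535 124.8764] [154.1247 221.8381]
0.5 0.03 [196.0093 136.5259] [179.9506 237.3898]
0.6 -0.03 [200.1915 119.3773] [149.756  225.3814]
0.6 0.03 [192.1117 130.8544] [176.128  241.2812]
0.7 -0.03 [195.976  114.0774] [144.9375 229.7253]
0.7 0.03 [187.6375 125.3789] [171.8477 245.9725]
0.8 -0.03 [191.2496 109.0483] [139.7084 234.8597]
0.8 0.03 [182.6325 120.1741] [167.1408 251.449 ]
0.9 -0.03 [186.0647 104.3595] [134.1209 240.7568]
0.9 0.03 [177.1525 115.3128] [162.0509 257.6776]
1.0 -0.03 [180.4825 100.0773] [128.2408 247.3691]
1.0 0.03 [171.2628 110.8646] [156.6346 264.6051]
```

The bail has followed to about 0.5 rad, but the handle has crept roughly 6 mm up between the pads. I'll open, recentre and grip harder.

```bash
python3 -m handwheel '[{"dx":0,"dy":0,"dz":0,"yaw":0},{"dx":0,"dy":0,"dz":0,"yaw":0},{"dx":0,"dy":0,"dz":-0.007,"yaw":0},{"dx":0,"dy":0,"dz":0,"yaw":0}]' 0.5;python3 st.py; python3 -m handwheel '[{"dx":0,"dy":0,"dz":0,"yaw":0},{"dx":0,"dy":0,"dz":0,"yaw":0},{"dx":0,"dy":0,"dz":0,"yaw":0},{"dx":0,"dy":0,"dz":0,"yaw":0},{"dx":0,"dy":0,"dz":0,"yaw":0},{"dx":0,"dy":0,"dz":0,"yaw":0}]' 0 30; python3 st.py; python3 hd.py | grep -E "top|side"
```

```text
time: 28.12
tool_pos: [0.5359, 0.1367, 0.1665]
orientation: [2.739, 1.536, 0.005]
wrist_force: [-0.2, 1.1, -0.4]
gripper_width: 0.0437
gripper_force: 0.0
28.125 pos [0.5359 0.1367 0.1665] A 1.0219654553145412 F tool [ 0.795  -0.7595  0.4307] M tool [ 0.0837 -0.0563 -0.0305] 0.04370856299643904 0.0
time: 28.88
tool_pos: [0.5341, 0.1366, 0.1643]
orientation: [-2.74, -1.536, 0.002]
wrist_force: [-2.5, 1.5, -0.5]
gripper_width: 0.0159
gripper_force: 29.8
28.875 pos [0.5341 0.1366 0.1643] A 1.0217991680740097 F tool [-0.0409 -2.9331  0.5414] M tool [ 0.5236 -0.0051  0.0512] 0.01589859888010982 29.759595841169357
top [170 213   6   7  16] [172.6875 216.5   ]
top [172 232  14  12 107] [178.5047 237.3832]
side [145  60  19   5  75] [154.0267  61.6   ]
side [192 124  11  16  81] [198.2099 131.5185]
```

```bash
python3 -m handwheel '[{"dx":0,"dy":0.0073,"dz":0.0151,"yaw":0},{"dx":0,"dy":0.0058,"dz":0.0158,"yaw":0},{"dx":0,"dy":0.0042,"dz":0.0163,"yaw":0},{"dx":0,"dy":0,"dz":0,"yaw":0}]';python3 st.py; python3 hd.py | grep -E "top|side"
```

```text
time: 29.48
tool_pos: [0.5488, 0.1274, 0.116]
orientation: [-2.74, -1.535, 0.003]
wrist_force: [-0.7, 3.6, -4.9]
gripper_width: 0.0162
gripper_force: 30.0
29.475 pos [0.5488 0.1274 0.116 ] A 1.0215098877867073 F tool [ 2.6573 -2.4757  4.9022] M tool [ 0.5858  0.2251 -0.0016] 0.01620687203256491 30.027594594284892
top [181 225  13  12  87] [187.4023 230.3218]
side [145  60  19   5  76] [154.0526  61.6316]
side [190 123  10   4  13] [194.3077 124.5385]
side [201 138  11  16  61] [206.5082 146.7213]
```

```bash
python3 -m handwheel '[{"dx":0,"dy":0.0014,"dz":0.008,"yaw":0},{"dx":0,"dy":0.0011,"dz":0.008,"yaw":0},{"dx":0,"dy":0.0006,"dz":0.008,"yaw":0},{"dx":0,"dy":0.0002,"dz":0.008,"yaw":0},{"dx":0,"dy":0,"dz":0.002,"yaw":0},{"dx":0,"dy":0,"dz":0,"yaw":0}]';python3 st.py; python3 hd.py | grep -E "top|side"
```

```text
time: 30.32
tool_pos: [0.552, 0.1255, 0.0844]
orientation: [2.74, 1.536, -0.001]
wrist_force: [-5.3, 0.8, 3.1]
gripper_width: 0.0159
gripper_force: 29.3
30.325 pos [0.552  0.1255 0.0844] A 1.0219994528979022 F tool [-2.0576 -4.9613 -3.1435] M tool [ 1.0104 -0.3034  0.0361] 0.015851891815855796 29.34796929359436
top [185 224  12  11  79] [190.7215 229.3165]
side [146  60  18   5  75] [154.1733  61.6533]
side [209 150   4   6  15] [210.5333 152.5333]
```

```bash
python3 -m handwheel '[{"dx":0,"dy":-0.001,"dz":0.002,"yaw":0},{"dx":0,"dy":0,"dz":0.002,"yaw":0},{"dx":0,"dy":0,"dz":0.001,"yaw":0},{"dx":0,"dy":0,"dz":0,"yaw":0}]';python3 st.py; python3 hd.py | grep -E "top|side"
```

```text
time: 30.92
tool_pos: [0.5521, 0.1255, 0.0798]
orientation: [2.739, 1.536, 0.001]
wrist_force: [-3.5, -1.9, 5.9]
gripper_width: 0.0161
gripper_force: 29.2
30.925 pos [0.5521 0.1255 0.0798] A 1.02209328650645 F tool [-3.4407 -1.9453 -5.8984] M tool [ 0.6011 -0.6112 -0.0041] 0.016132893588077755 29.164380133152008
top [185 225  13  10  78] [191.1538 229.3974]
side [145  60  19   5  76] [154.0526  61.6316]
```

```bash
python3 -m handwheel '[{"dx":0,"dy":0,"dz":0.002,"yaw":0},{"dx":0,"dy":0,"dz":0.002,"yaw":0},{"dx":0,"dy":0,"dz":0,"yaw":0}]';python3 st.py;python3 -m handwheel '[{"dx":0,"dy":0,"dz":0.002,"yaw":0},{"dx":0,"dy":0,"dz":0.002,"yaw":0},{"dx":0,"dy":0,"dz":0,"yaw":0}]';python3 st.py
```

```text
time: 31.4
tool_pos: [0.5522, 0.1256, 0.0782]
orientation: [2.739, 1.536, 0.001]
wrist_force: [-11.3, -3.0, 21.2]
gripper_width: 0.0157
gripper_force: 27.9
31.4 pos [0.5522 0.1256 0.0782] A 1.0222032680477526 F tool [ -8.4957  -8.0297 -21.2567] M tool [ 1.2577 -1.3007  0.0546] 0.01570731693622111 27.9165717959404
time: 31.78
tool_pos: [0.5529, 0.1266, 0.0756]
orientation: [2.739, 1.536, 0.004]
wrist_force: [-13.8, -0.6, 27.1]
gripper_width: 0.0146
gripper_force: 27.5
31.775 pos [0.5529 0.1266 0.0756] A 1.021998444145114 F tool [ -7.6945 -11.4023 -27.1396] M tool [ 1.6927 -1.1228  0.0216] 0.014584473598609789 27.48463450523559
```

A hard stop was felt (over 20 N). I'll release, rise clear, and check.

```bash
python3 -m handwheel '[{"dx":0,"dy":0,"dz":0,"yaw":0},{"dx":0,"dy":0,"dz":0,"yaw":0},{"dx":0,"dy":0,"dz":0,"yaw":0},{"dx":0,"dy":0,"dz":-0.02,"yaw":0},{"dx":0,"dy":0,"dz":-0.06,"yaw":0},{"dx":0,"dy":0,"dz":-0.06,"yaw":0},{"dx":0,"dy":0,"dz":-0.06,"yaw":0},{"dx":-0.06,"dy":0,"dz":-0.02,"yaw":0},{"dx":-0.06,"dy":0,"dz":0,"yaw":0},{"dx":-0.06,"dy":0,"dz":0,"yaw":0}]' 0.6; python3 -m handwheel '[{"dx":-0.05,"dy":0,"dz":0,"yaw":0},{"dx":-0.05,"dy":0,"dz":0,"yaw":0},{"dx":0,"dy":0,"dz":0,"yaw":0},{"dx":0,"dy":0,"dz":0,"yaw":0}]';python3 st.py; python3 hd.py | grep -E "top|side|^0.0|^0.1"; python3 - <<'E'
from h import *
P={}
for n,roi in(("top",(60,170,260,370)),("side",(170,110,260,200))):
    im=imaging.camera(n)[:,:,::-1];h=cv2.cvtColor(im,cv2.COLOR_BGR2HSV);x0,y0,x1,y1=roi
    m=np.zeros(h.shape[:2],np.uint8);m[y0:y1,x0:x1]=cv2.inRange(h,(4,110,40),(20,255,255))[y0:y1,x0:x1]
    r=cv2.minAreaRect(cv2.findNonZero(m));P[n]=r[0];print(n,r)
X,e=tri([(imaging.get_calibration(n),P[n]) for n in P]);print(X,e,"theta",np.arcsin((X[2]-.09)/.168))
E
```

```text
time: 33.02
tool_pos: [0.4572, -0.0282, 0.2905]
orientation: [2.738, 1.537, 0.001]
wrist_force: [-0.6, -0.8, -0.2]
gripper_width: 0.0532
gripper_force: 0.0
time: 33.52
tool_pos: [0.4059, -0.112, 0.2901]
orientation: [-2.741, -1.535, -0.001]
wrist_force: [0.7, 0.7, -0.5]
gripper_width: 0.0532
gripper_force: 0.0
33.525 pos [ 0.4059 -0.112   0.2901] A 1.0207161438120085 F tool [0.9431 0.2926 0.5329] M tool [ 0.0658 -0.1248 -0.0112] 0.053195760749757265 0.0
top [164 211  34  24 287] [180.3624 222.7735]
side [111 106  10   4  23] [115.3043 107.4783]
side [204 150  12  15  63] [210.4444 156.2698]
0.0 -0.03 [213.0492 152.9167] [168.6256 215.5708]
0.0 0.03 [205.9845 165.2933] [191.8333 229.5049]
0.1 -0.03 [212.4553 147.4559] [166.7159 215.3979]
0.1 0.03 [205.2902 159.7115] [190.4145 229.6295]
top ((180.25, 222.75001525878906), (36.18620300292969, 7.88893461227417), 30.963756561279297)
side ((195.63999938964844, 138.52001953125), (53.20000076293945, 17.19999885559082), 53.13010025024414)
[0.5328 0.115  0.1619] 0.014947770434244828 theta 0.442325034302276
```

```bash
python3 - <<'E'
from h import *
s=imaging.camera("side");cv2.imwrite("pics/s7.png",s[:,:,::-1]);o=cv2.imread("pics/s6.png")
cs=imaging.get_calibration("side")
for n,im in(("before",o[:,:,::-1]),("after",s)): print(n,[b for b in blobs(im,(150,140,205,190),0,85,12,200)])
u=np.array([-.8535,.5211]);pk=np.array([.4747,.1731])
for z in(.092,.084):
    print(z,[proj(cs,[*(pk+a*u),z]) for a in(.03,-.03)])
h=cv2.cvtColor(s,cv2.COLOR_RGB2HSV)
m=cv2.inRange(h,(2,80,25),(22,255,255))[140:180,195:225];ys,xs=np.nonzero(m);print("handle side",xs.min()+195,xs.max()+195,ys.min()+140,ys.max()+140,xs.mean()+195,ys.mean()+140,len(xs))
E
```

```text
before [(62, array([156.08, 145.4 ])), (14, array([151.29, 186.64])), (42, array([164.14, 188.1 ]))]
after [(196, array([172.49, 148.12])), (92, array([156.55, 147.54]))]
0.092 [array([166.2462, 152.1763]), array([187.6767, 155.2168])]
0.084 [array([166.604 , 154.7328]), array([187.9354, 157.785 ])]
handle side 204 216 149 166 210.03960396039605 157.6039603960396 101
```

```bash
python3 - <<'E'
from h import *
A=cv2.imread("pics/s6.png",0).astype(np.float32);B=cv2.imread("pics/s7.png",0).astype(np.float32)
# near end wall/seam patch of the mould, unaffected by the bail rods: track vertical shift
for (x0,y0,x1,y1) in((158,145,176,160),(180,148,200,162),(165,158,200,176)):
    t=A[y0:y1,x0:x1];w=B[y0-6:y1+7,x0-3:x1+4];r=cv2.matchTemplate(w,t,cv2.TM_CCOEFF_NORMED);_,v,_,l=cv2.minMaxLoc(r);print((x0,y0),v,l[0]-3,l[1]-6)
for th in range(100,130,10):
  for n,I in(("b",A),("a",B)):
    im=np.repeat(I[:,:,None].astype(np.uint8),3,2);print(th,n,[(a,c.tolist()) for a,c in blobs(im,(155,146,205,165),0,th,8,90)])
o=cv2.imread("pics/s7.png")
E
```

```text
(158, 145) 0.16634541749954224 0 3
(180, 148) 0.7860575318336487 0 3
(165, 158) 0.7572165131568909 0 3
100 b [(42, [156.64, 149.98]), (16, [166.12, 152.12]), (11, [187.73, 155.55]), (22, [195.64, 162.45])]
100 a [(60, [157.1, 150.88]), (17, [188.0, 157.94]), (14, [158.64, 163.71])]
110 b [(24, [166.04, 152.38]), (20, [187.8, 155.25]), (47, [195.87, 160.62])]
110 a [(65, [157.17, 151.12]), (24, [187.96, 157.62]), (28, [196.29, 161.75]), (21, [160.33, 163.67])]
120 b [(26, [166.27, 152.42]), (23, [187.91, 155.43])]
120 a [(70, [157.19, 151.53]), (24, [187.96, 157.62]), (34, [196.35, 161.26])]
```

The mould is pressed down about 7.5 mm and the bail is shut, so I'm handing in.

```bash
python3 -c "
from rig import robot
print(robot.sign_off())"
```

```text
the job is handed in; nothing more can be done
None
```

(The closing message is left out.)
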